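Clamp a chocolate mould in the screw press

ROBOT

A 6-joint arm with a two-finger parallel gripper is mounted at the origin on the work surface. World frame = base frame: x ahead of the robot, y to its left, z up, the work surface at z = 0. Lengths are in m, angles in rad, forces in N, time in s.
With the tool pointing down it reaches from about 0.275 to 0.725 m from the base axis. Payload 15.9 kg.
Tool frame: the origin (TCP) lies midway between the tips of the shut fingers; the grasp point (between the pads) lies 19 mm behind it (r.hold_point_z is the y of the grasp point in the tool frame, in m); y points along the fingers, x is the direction in which the jaws open and shut, and the axes are right-handed (so a half turn about y gives the same grasp; the last joint's range is limited). The gripper opens to 85 mm and grips with 20 to 120 N. Pads are 22 mm wide; open, the fingers measure 114 mm over their backs; the gripper's body (76 mm by 85 mm) begins 54 mm behind the grasp point. The pads swing forward as they close: fully open they stand 13 mm farther back than shut.
Start: joints at [0, 0.213, -0.034, 1.323, 0, 1.571], TCP at [0.5, -0, 0.231] pointing down, gripper open.
Joint ranges: [-2.98, 2.98], [-0.74, 1.72], [-1.14, 1.35], [-2.1, 2.04], [-1.57, 1.44], [-3.14, 3.14]. Speed limits (rad/s): [1.89, 1.89, 2.39, 2.57, 3.14, 3.14].

INTERFACE

Orientations are given as a rotation vector (axis times angle).
In Python, from plant import r, optics gives the robot as it stands. The module is installed in compiled form; this text tells all that it offers.
- The arm moves only by the tool carry_out, never from a script. Its argument "increments" is a list that holds one entry, the list of rows, each a list of 7 numbers: the shift along the tool's x, y, z in cm, then the turn, a rotation vector about the tool's x, y, z in units of 5 degrees (1.0 is 5 degrees), then the closure, from 0 (fully open) to 1 (shut). In form: [[[x, y, z, wx, wy, wz, hand], ...]]. A call has 1 to 5 rows; each row shifts and turns the pose as measured when the row begins, along the tool's axes as they then stand; what a row does not reach is not made up. A row lasts 1/8 s, in which the tool goes at most 62.5 mm and 10.7 degrees, less where a joint would pass 70% of its speed; a pose out of reach is approached as far as the arm can. A call is refused whole if a number of a shift passes 6.25 or a number of a turn 1, either way. A call with a gripper value outside its range is refused whole. The fingers move at their own pace and stop on an object; "newtons" is the grip in N (left out, the last holds). Time passes only in rows, so rows that do not move let the fingers close. It gives the time, the measured TCP pose, the force and the opening at its end, in the units of the state.
- r.state(): the state, without advancing time (a new reading comes with each control period).
- optics.get_image(name): name is "scene" or "side" or "wrist"; returns a dict with "pixels" (480x640x3 uint8, red, green, blue), "depth" (480x640 float32, m along the optical axis (not along the pixel's ray), 0 where there is no reading), "fx", "fy", "cx", "cy" (pixels), "dist" ([k1, k2, p1, p2, k3] as OpenCV has them; the pictures are not rectified), "extrinsics" (4x4, takes a point from world to camera coordinates); the wrist camera has in their place "tool_from_camera" (4x4, takes a point from camera to tool coordinates, whose origin is the TCP and whose axes are the tool frame's). Camera axes: x right, y up, looking along -z (the intrinsics and any distortion apply to the point x, -y, -z); pixel columns grow to the right and rows downward; lengths in m; the calibration is good to about 2 mm. A picture is of the moment at which its call begins: read the wrist's pose just before it.
- r.finish_job(): hands the job in, once; it reports no verdict.
The state is a dict: "time": time; "joint_pos": joint angles; "joint_vel": joint speeds; "tau": joint torques, N m; "tcp_pos": TCP position; "tcp_rot": TCP orientation; "contact_force": force on the tool from outside, world axes, zero at the start; "moment": the same for the moment, N m; "width": finger opening in m.
Only numpy, scipy, OpenCV 4.12 (cv2) and the standard library are available. Lean on these libraries where they do the work, as an engineer would, in place of code of your own. Each camera call takes 0.05 s, during which the arm holds its last target. There are 200 camera calls.

TASK

Slide the closed chocolate mould along its channel fully home against the back stop of the press, then wind the T-handle down clockwise (it takes two or three half turns, most easily by taking the two ends of the bar in turn) until the pad holds the mould snugly, at about 65 N: the handle then turns about half as hard again as it ran free. Do not overtighten (twice the free-running effort cracks the mould), let go of the handle, and leave the bowl, jar and spatula where they are.

Things in the scene. Friction and masses are not known exactly. Their poses are not given: they have to be found in the camera images.
- press: Fixed grey screw press: base 300 x 200 x 8 mm, two posts at y = +-85 mm (22 mm wide), crosshead 44 mm (x) x 192 mm (y), 125 to 150 mm above the table. Origin on the table under the vertical screw axis; +x points along the mould channel towards the back stop. Carries the screw and, below the crosshead, a round sprung pressure pad 52 mm across that does not rotate and alone can press the mould.
- bed: Aluminium bed lying on the press base (its height varies by 2 mm), 290 x 124 x 18 mm, with two guide rails 12 mm high that leave a channel 104 mm wide, and a steel back stop 34 mm high whose face is at x = +105 mm. Origin on its underside on the screw axis, same yaw as the press; the mould slides along its +x on the top, 18 mm above the origin.
- mould: Closed two-part off-white chocolate mould, 220 (x) x 100 (y) x 32 mm (z), 0.3 to 0.6 kg, loose in the channel of the bed and pulled 35 to 50 mm out towards the robot. Origin at the centre of its underside. Fully home its far end touches the back stop: the origin then is at x = -5 mm in the bed's frame. Small domes 6 mm high on its top, flat under the pad.
- mould_edge (a point): Middle of the mould's near end face, 16 mm above its underside: the place to push it, along +x. The mould slides at 2 to 6 N.
- screw (a joint): Angle of the T-handle screw (rad), growing as it is tightened (clockwise seen from above); starts at 1.8 to 3. It and the handle go down 20 mm per full turn. Running free it needs about 0.38 N m of friction; each 10 N of pad force adds 0.032 N m (0.59 N m in all at 65 N). The pad touches 2.6 to 7.4 rad after the start. Friction holds it where it is left.
- hub (a point): Centre of the T-handle, on the screw axis, at the height of the bar's centreline (at first about 210 to 214 mm above the table, 12 to 26 mm lower when clamped). The bar is round steel, 12 mm thick and 139 mm long over its 15 mm ball ends, on a hub 24 mm across; its x axis lies along the bar.
- end_a (a point): Grip point on one arm of the bar, 50 mm from the hub along +x of the hub's frame, on the bar's centreline. At least 40 mm of free height below the bar. The pad, set to a varying height on the screw, starts 8 to 24 mm above the mould; its stiff spring gives some 40 N per mm: 65 N come about 0.5 rad after touch, and 150 N, which cracks the mould, about 1.2 rad after it.
- end_b (a point): Grip point on the other arm of the bar, 50 mm from the hub along -x. At a standstill the effort felt on the held bar can lie anywhere within the friction, so compare readings taken alike, for instance always after a slight turn back (0.04 rad); the rise over the free-running reading then shows the pad force.
- bowl: Small steel bowl, 120 mm across, 60 mm high, standing beside the press; leave it alone. Origin under its centre.
- jar: Jar, 64 mm across, 100 mm high, beside the press; leave it alone. Origin under its centre.
- spatula: Spatula lying on the table beside the press; leave it alone.

How it is judged:
On the way, in this order (a step that is already met when the one before it is completed fails the run):
1. the mould is pushed home against the back stop, the pad still clear of it (x of mould in the frame of bed above -0.008 m and contact force between press and mould below 1 N), for 0.2 s.
2. the pad is screwed down on the mould and holds it (contact force between press and mould above 30 N), for 0.2 s.
At the end, for the whole second after the job is handed in: The mould lies against the back stop (within 3 mm), the pad presses it with 30 to 110 N, and the screw is at rest (contact force between press and mould between 30 and 110 N and x of mould in the frame of bed above -0.008 m and velocity of joint screw between -0.05 and 0.05 rad/s); the robot touches nothing.
It fails at once if the press is overtightened: more than 150 N on the mould (contact force between press and mould above 150 N).
It fails at once if the bowl is displaced by more than 30 mm (distance of bowl from where it was at the start of the episode above 0.03 m).
It fails at once if the jar is displaced by more than 30 mm (distance of jar from where it was at the start of the episode above 0.03 m).
It fails at once if the spatula is displaced by more than 30 mm (distance of spatula from where it was at the start of the episode above 0.03 m).
It also fails if it takes over 72 s, if anything falls off the work surface, if the arm or the gripper's body presses on something with over 40 N, if the wrist force passes 120 N, or if a joint passes its speed limit or range.

## Working session

There is one attempt and no reset: what is moved stays moved. The work goes in short steps, Python scripts to look and compute and a tool call to move; the robot and the scene stay as the last step left them, time stands still between calls to the robot, and variables do not carry over. Pictures are saved under pics/ and viewed, about 8 in all and at most 12, crops included, and the job is handed in when it is done.

Besides the shell and the picture viewer there is one more tool, called after ">>>" in YAML: its name, and indented under it one key for each argument. carry_out: Moves the arm, as the interface text tells. Its arguments: {"type":"object","properties":{"increments":{"type":"array","items":{"type":"array","items":{"type":"array","items":{"type":"number"}}}},"newtons":{"type":"number"}},"required":["increments"]}

```bash
mkdir -p pics; cat > h.py <<'E'
import numpy as np, cv2
from plant import r, optics
from scipy.spatial.transform import Rotation as R
def T(s):
    M=np.eye(4); M[:3,:3]=R.from_rotvec(s["tcp_rot"]).as_matrix(); M[:3,3]=s["tcp_pos"]; return M
def get(name):
    s=r.state(); im=optics.get_image(name)
    im["wc"]=T(s)@im["tool_from_camera"] if name=="wrist" else np.linalg.inv(im["extrinsics"])
    return im
def K(im): return np.array([[im["fx"],0,im["cx"]],[0,im["fy"],im["cy"]],[0,0,1.]])
def rays(im,uv):
    p=cv2.undistortPoints(np.array(uv,float).reshape(-1,1,2),K(im),np.array(im["dist"],float)).reshape(-1,2)
    d=np.c_[p[:,0],-p[:,1],-np.ones(len(p))]
    return im["wc"][:3,3], d@im["wc"][:3,:3].T
def plane(im,uv,z):
    o,d=rays(im,uv); return o+d*((z-o[2])/d[:,2])[:,None]
def cloud(im,uv):
    o,d=rays(im,uv); uv=np.array(uv,int); return o+d*im["depth"][uv[:,1],uv[:,0]][:,None]
def save(im,n): cv2.imwrite("pics/"+n,im["pixels"][:,:,::-1])
E
python3 - <<'E'
from h import *
s=r.state();print(s, r.hold_point_z)
a=get("scene");b=get("side");c=get("wrist")
for n,i in zip("abc",(a,b,c)): print(i["wc"].round(3).tolist(),i["fx"],(i["depth"]>0).mean())
save(a,"scene0.png");save(b,"side0.png")
E
```

```text
{'time': 0.0, 'joint_pos': array([ 2.88354489e-05,  2.13364680e-01, -3.50462187e-02,  1.32351963e+00,
        3.99391522e-05,  1.57079903e+00]), 'joint_vel': array([-0.00127016, -0.00158063, -0.00126551, -0.00057901,  0.00072703,
        0.00064959]), 'tau': array([-1.43474466e-03, -6.86183596e+01,  4.87125492e+01,  1.75234705e-02,
       -1.83502889e-04, -7.31988712e-05]), 'tcp_pos': array([4.99655704e-01, 2.70125930e-05, 2.30817024e-01]), 'tcp_rot': array([-1.57075622e+00,  8.70290218e-04,  9.11298552e-04]), 'contact_force': array([-0.1283989 ,  0.35578856, -0.03961081]), 'moment': array([-0.04118091, -0.01845778, -0.03848951]), 'width': 0.08548294012576696} -0.0187
[[-0.332, -0.68, 0.653, 1.126], [0.943, -0.225, 0.244, 0.195], [-0.019, 0.697, 0.716, 0.813], [0.0, 0.0, 0.0, 1.0]] 458.63959142149986 0.9958984375
[[0.78, -0.359, 0.513, 0.945], [0.626, 0.429, -0.652, -0.538], [0.014, 0.829, 0.559, 0.622], [0.0, 0.0, 0.0, 1.0]] 455.48163383487605 0.9926822916666667
[[1.0, -0.003, 0.002, 0.501], [0.002, 0.966, 0.26, 0.067], [-0.002, -0.26, 0.966, 0.374], [0.0, 0.0, 0.0, 1.0]] 388.6961208558779 0.9961751302083334
```

View pics/scene0.png

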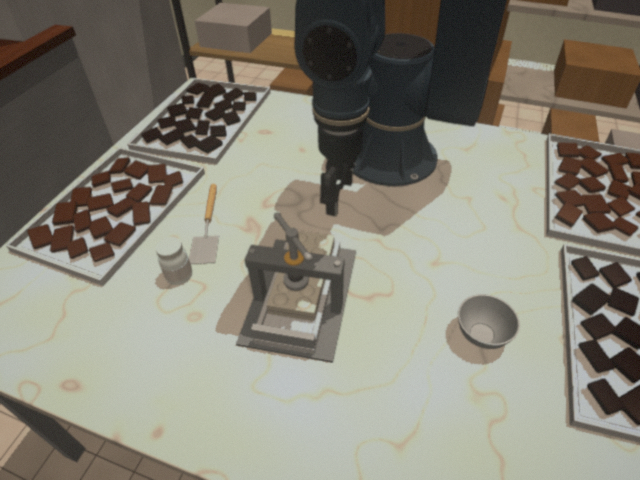

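View pics/side0.png

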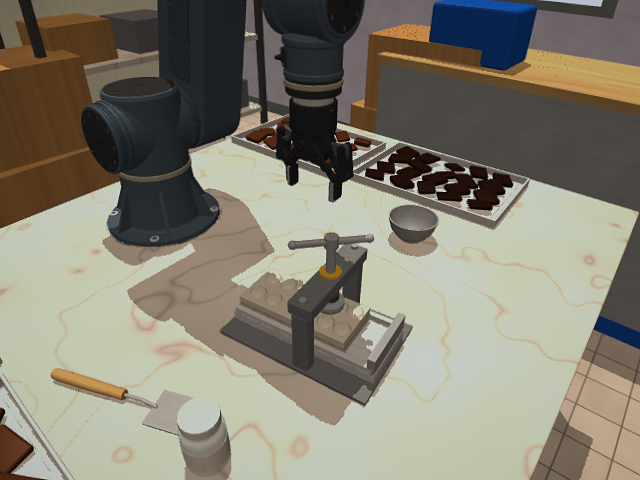

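```bash
cat > m.py <<'E'
from h import *
def cl(name,box):
    im=get(name); u0,v0,u1,v1=box
    uv=np.array([(u,v) for v in range(v0,v1) for u in range(u0,u1)]); P=cloud(im,uv); return im,uv,P
def rect(P): 
    c,s,a=cv2.minAreaRect(P[:,:2].astype(np.float32)*1000); return np.round(c,1),np.round(s,1),round(a,2)
if __name__=="__main__":
  for n,b in (("side",(215,225,420,405)),("scene",(235,205,360,362))):
    im,uv,P=cl(n,b)
    for lab,lo,hi in (("bar",.195,.23),("cross",.146,.154),("base",.004,.012),("z40-70",.05,.07)):
        Q=P[(P[:,2]>lo)&(P[:,2]<hi)]
        if len(Q)>10: print(n,lab,len(Q),Q.mean(0).round(4),rect(Q))
    h,e=np.histogram(P[:,2],np.arange(0,.24,.002)); print([(round(x,3),k) for x,k in zip(e,h) if k>60])
    print("hubpts",cloud(im,[(331,240),(293,245),(370,238)] if n=="side" else [(290,235),(278,216)]).round(4).tolist())
E
python3 m.py
```

```text
side bar 817 [ 0.593  -0.0672  0.2153] (array([591.1, -63.8]), array([136.3,  24.2]), 53.45)
side cross 1711 [ 0.5962 -0.0782  0.1501] (array([591.5, -64.8]), array([ 44.9, 190.5]), 7.55)
side base 3506 [ 0.601  -0.1264  0.0085] (array([537.7,  28.7]), array([440.7, 511.6]), 40.55)
side z40-70 4435 [ 0.5712 -0.07    0.0614] (array([553.2,  55.1]), array([283.5, 440. ]), 7.59)
[(np.float64(0.0), np.int64(9817)), (np.float64(0.002), np.int64(1215)), (np.float64(0.004), np.int64(179)), (np.float64(0.006), np.int64(1004)), (np.float64(0.008), np.int64(1909)), (np.float64(0.01), np.int64(414)), (np.float64(0.012), np.int64(124)), (np.float64(0.014), np.int64(148)), (np.float64(0.016), np.int64(147)), (np.float64(0.018), np.int64(127)), (np.float64(0.02), np.int64(132)), (np.float64(0.022), np.int64(134)), (np.float64(0.024), np.int64(154)), (np.float64(0.026), np.int64(259)), (np.float64(0.028), np.int64(660)), (np.float64(0.03), np.int64(399)), (np.float64(0.032), np.int64(212)), (np.float64(0.034), np.int64(187)), (np.float64(0.036), np.int64(180)), (np.float64(0.038), np.int64(334)), (
[... 2628 characters left out ...]
740)), (np.float64(0.064), np.int64(496)), (np.float64(0.066), np.int64(308)), (np.float64(0.068), np.int64(73)), (np.float64(0.09), np.int64(94)), (np.float64(0.092), np.int64(93)), (np.float64(0.13), np.int64(61)), (np.float64(0.132), np.int64(69)), (np.float64(0.14), np.int64(70)), (np.float64(0.142), np.int64(75)), (np.float64(0.146), np.int64(172)), (np.float64(0.148), np.int64(693)), (np.float64(0.15), np.int64(450)), (np.float64(0.152), np.int64(136)), (np.float64(0.154), np.int64(86)), (np.float64(0.214), np.int64(71)), (np.float64(0.216), np.int64(141)), (np.float64(0.218), np.int64(69)), (np.float64(0.222), np.int64(67))]
hubpts [[0.597, -0.0602, 0.2226], [0.5511, -0.1039, 0.2163]]
```

>>> carry_out:
  increments:
    - [[-3.6,0,-3.0,0,-0.5,0,1],[-3.6,0,-3.0,0,-0.5,0,1],[-3.6,0,-2.6,0,-0.46,0,1],[0,4,0,0,0,0,1],[0,4,0,0,0,0,1]]
  newtons: 60

```text
time: 0.88
tcp_pos: [0.3943, -0.0936, 0.1509]
tcp_rot: [-1.57, -0.107, 0.1]
contact_force: [0.6, 0.2, 0.0]
width: 0.0002
```

>>> carry_out:
  increments:
    - [[0,5,0.5,0,0,0,1],[0,4.5,0,0,0,0,1],[0,1.7,0,0,0,0,1],[1.0,0,0,0,0,0,1],[0,0,0,0,0,0,1]]

```text
time: 1.5
tcp_pos: [0.4032, -0.0873, 0.0347]
tcp_rot: [-1.57, -0.105, 0.101]
contact_force: [-0.0, 0.3, 0.2]
width: 0.0004
```

```bash
python3 - <<'E'
from h import *
s=r.state();print(s["joint_pos"].round(3),s["contact_force"],R.from_rotvec(s["tcp_rot"]).as_matrix().round(3).tolist())
a=get("side");save(a,"side1.png")
cv2.imwrite("pics/side1c.png",cv2.resize(a["pixels"][200:400,180:440,::-1],None,fx=2.5,fy=2.5))
E
```

```text
[-2.130e-01  1.790e-01 -6.080e-01  7.800e-01 -1.000e-03  1.227e+00] [-0.01556035  0.3467024   0.16660399] [[0.991, 0.003, -0.131], [0.131, -0.001, 0.991], [0.003, -1.0, -0.002]]
```

View pics/side1c.png

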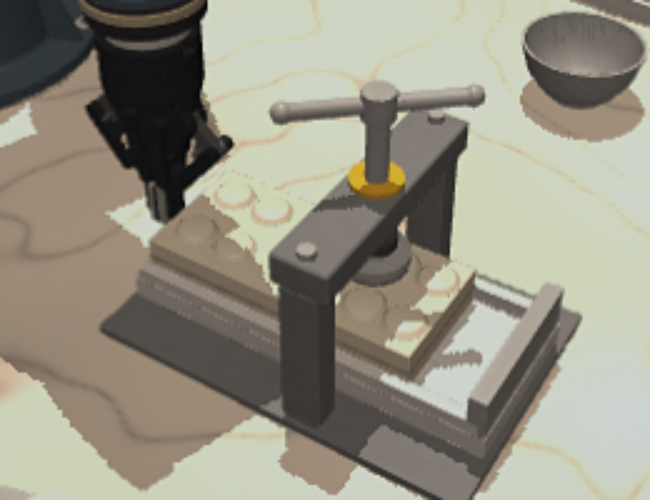

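>>> carry_out:
  increments:
    - [[1.5,-0.3,0,0,0,0,1],[1,0,0,0,0,0,1],[1,0,0,0,0,0,1],[0.7,0,0,0,0,0,1],[0.5,0,0,0,0,0,1]]

```text
time: 2.17
tcp_pos: [0.4512, -0.0811, 0.0396]
tcp_rot: [-1.57, -0.106, 0.1]
contact_force: [-4.2, -0.1, 3.0]
width: 0.0001
```

>>> carry_out:
  increments:
    - [[0.4,0,0,0,0,0,1],[0.4,0,0,0,0,0,1]]

```text
time: 2.42
tcp_pos: [0.459, -0.08, 0.0396]
tcp_rot: [-1.571, -0.105, 0.101]
contact_force: [-6.8, -1.1, 4.6]
width: 0.0001
```

>>> carry_out:
  increments:
    - [[0.3,0,0,0,0,0,1],[0.3,0,0,0,0,0,1]]

```text
time: 2.68
tcp_pos: [0.4627, -0.0795, 0.0393]
tcp_rot: [-1.571, -0.101, 0.104]
contact_force: [-32.0, -5.0, 29.3]
width: 0.0001
```

>>> carry_out:
  increments:
    - [[0.3,0,0,0,0,0,1],[0.3,0,0,0,0,0,1]]

```text
time: 2.92
tcp_pos: [0.4623, -0.0794, 0.0385]
tcp_rot: [-1.572, -0.091, 0.112]
contact_force: [-24.4, -4.4, 22.3]
width: -0.0
```

>>> carry_out:
  increments:
    - [[0,0,0,0,0,0,1],[-1.0,0,0,0,0,0,1],[-3,0,0,0,0,0,1],[-2,-5,0,0,0,0,0.5],[0,-6,0,0,0,0,0.2]]

```text
time: 3.55
tcp_pos: [0.3989, -0.0863, 0.1483]
tcp_rot: [-1.57, -0.086, 0.117]
contact_force: [1.4, 0.7, 0.0]
width: 0.0356
```

```bash
python3 - <<'E'
from h import *
a=get("side")
cv2.imwrite("pics/side2c.png",cv2.resize(a["pixels"][200:400,180:440,::-1],None,fx=2.5,fy=2.5))
E
```

```text
(no output)
```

View pics/side2c.png

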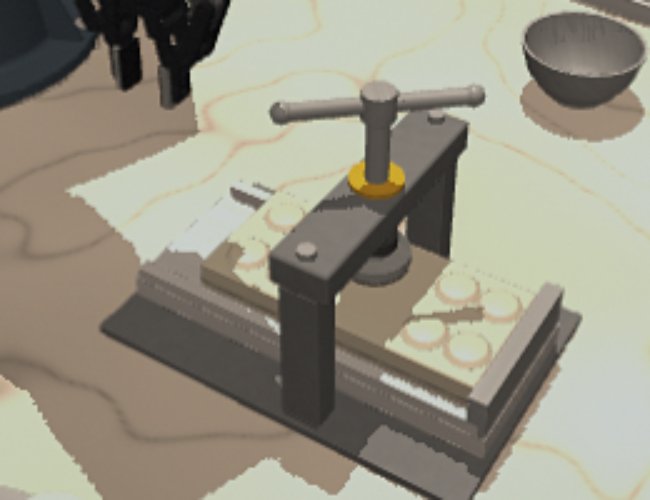

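>>> carry_out:
  increments:
    - [[0,-5,0,0,-1,0,0.3],[0,-5,0,0,-1,0,0.3],[0,-5,0,0,-1,0,0.3],[0,0,0,0,-1,0,0.3],[0,0,0,0,-1,0,0.3]]

```text
time: 4.22
tcp_pos: [0.4036, -0.0862, 0.3131]
tcp_rot: [-1.528, -0.451, 0.457]
contact_force: [0.5, 0.3, -0.1]
width: 0.0597
```

>>> carry_out:
  increments:
    - [[0,0,0,0,-1,0,0.3],[0,0,0,0,-1,0,0.3],[0,0,0,0,-1,0,0.3],[0,0,0,0,-1,0,0.3],[0,0,0,0,-1,0,0.3]]

```text
time: 4.85
tcp_pos: [0.4034, -0.0862, 0.3134]
tcp_rot: [-1.424, -0.803, 0.804]
contact_force: [0.1, -0.2, -0.6]
width: 0.0596
```

>>> carry_out:
  increments:
    - [[0,0,0,0,-1,0,0.3],[0,0,0,0,-1,0,0.3],[0,0,0,0,-1,0,0.3],[0,0,0,0,-1,0,0.3],[0,0,0,0,-1,0,0.3]]

```text
time: 5.48
tcp_pos: [0.4031, -0.0862, 0.3133]
tcp_rot: [-1.259, -1.146, 1.144]
contact_force: [-0.1, -1.0, -0.6]
width: 0.0596
```

>>> carry_out:
  increments:
    - [[0,0,0,0,-1,0,0.3],[0,0,0,0,-1,0,0.3],[0,0,0,0,-1,0,0.3],[0,0,0,0,-1,0,0.3],[0,0,0,0,-1,0,0.3]]

```text
time: 6.1
tcp_pos: [0.4027, -0.0863, 0.3132]
tcp_rot: [-1.028, -1.476, 1.472]
contact_force: [0.6, 0.1, -0.1]
width: 0.0594
```

>>> carry_out:
  increments:
    - [[0,0,0,0,-1,0,0.3],[0,0,0,0,-1,0,0.3],[0,0,0,0,-1,0,0.3],[0,0,0,0,-1,0,0.3],[0,0,0,0,-1,0,0.3]]

```text
time: 6.72
tcp_pos: [0.4023, -0.0863, 0.3131]
tcp_rot: [-0.724, -1.785, 1.782]
contact_force: [0.4, 0.1, -0.3]
width: 0.0595
```

```bash
cat > go.py <<'E'
from h import *
import sys
# go.py x y z thetadeg : tool-frame delta (cm) and turn (5deg units) to vertical tool with tool x at theta
def go(x,y,z,th):
    s=r.state(); M=T(s); t=np.radians(th); c,n=np.cos(t),np.sin(t)
    G=np.array([[c,0,-n],[n,0,c],[0,-1,0]])
    d=M[:3,:3].T@(np.array([x,y,z])-M[:3,3])*100
    w=R.from_matrix(M[:3,:3].T@G).as_rotvec()/np.radians(5)
    print("t",round(s["time"],2),"pos",s["tcp_pos"].round(4),"theta",np.degrees(np.arctan2(M[1,0],M[0,0])).round(1),"j6",s["joint_pos"][5].round(2))
    print("shift",d.round(2),"turn",w.round(2))
if __name__=="__main__": go(*map(float,sys.argv[1:]))
E
python3 go.py .558 -.100 .26 138.6
```

```text
t 6.72 pos [ 0.4023 -0.0863  0.3131] theta 136.6 j6 -1.02
shift [-12.18   5.54  -9.65] turn [ 0.08 -0.39 -0.16]
```

>>> carry_out:
  increments:
    - [[-4.1,1,-3.2,0,-0.2,-0.1,0.3],[-4.1,1,-3.2,0,-0.2,0,0.3],[-4.0,1,-3.2,0,0,0,0.3],[0,0,0,0,0,0,0.3]]

```text
time: 7.22
tcp_pos: [0.5618, -0.0979, 0.2843]
tcp_rot: [-0.69, -1.812, 1.801]
contact_force: [-1.4, -1.6, -0.3]
width: 0.0596
```

```bash
python3 go.py .558 -.100 .192 138.6; python3 - <<'E'
from h import *
c=get("wrist"); v,u=np.mgrid[0:480,0:640]; uv=np.c_[u.ravel(),v.ravel()]
P=cloud(c,uv); k=(P[:,2]>.198)&(P[:,2]<.222)&(np.hypot(P[:,0]-.591,P[:,1]+.0625)<.085)
Q=P[k];print(len(Q))
m,sz,a=cv2.minAreaRect(Q[:,:2].astype(np.float32)*1000);print(m,sz,a,Q[:,2].max(),np.percentile(Q[:,2],90))
far=Q[np.hypot(Q[:,0]-.591,Q[:,1]+.0625)>.02]; x=far[:,:2]-far[:,:2].mean(0); w=np.linalg.svd(x,full_matrices=False)[2][0]; print(np.degrees(np.arctan2(w[1],w[0])),far.mean(0))
save(c,"wrist0.png")
E
```

```text
t 7.22 pos [ 0.5618 -0.0979  0.2843] theta 138.8 j6 -1.03
shift [0.23 9.22 0.5 ] turn [ 0.11  0.04 -0.1 ]
3644
(588.369873046875, -63.52626419067383) (133.29449462890625, 23.924890518188477) 53.32218551635742 0.2219973876241247 0.21940063573211718
48.97606838580532 [ 0.58205322 -0.07049241  0.21750574]
```

View pics/wrist0.png

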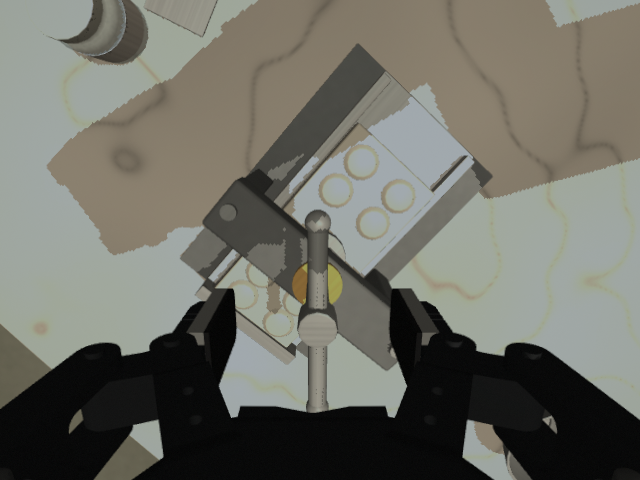

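>>> carry_out:
  increments:
    - [[0.2,4.6,0.4,0.1,0,-0.1,0.3],[0,4.4,0,0,0,0,0.3],[0,0.1,0,0,0,0,0.3],[0,0,0,0,0,0,0.6],[0,0,0,0,0,0,0.8]]
  newtons: 60

```text
time: 7.9
tcp_pos: [0.5563, -0.1, 0.2]
tcp_rot: [-0.691, -1.809, 1.804]
contact_force: [-0.0, 0.4, 0.1]
width: 0.024
```

>>> carry_out:
  increments:
    - [[0,0,0,0,0,0,1],[0,0,0,0,0,0,1],[0,0,0,0,0,0,1]]

```text
time: 8.28
tcp_pos: [0.5569, -0.1002, 0.2011]
tcp_rot: [-0.692, -1.81, 1.804]
contact_force: [0.3, -0.2, -6.4]
width: 0.0101
```

```bash
cat > tq.py <<'E'
from h import *
H=np.array([.5905,-.063])
def tq():
    s=r.state(); M=T(s); p=s["tcp_pos"]; d=p[:2]-H; F=s["contact_force"]
    th=np.degrees(np.arctan2(M[1,0],M[0,0]))
    print("t",round(s["time"],2),"pos",p.round(4),"th",th.round(1),"rad",np.hypot(*d).round(4),"ang",np.degrees(np.arctan2(d[1],d[0])).round(1),"tilt",M[:3,1].round(3),"j6",s["joint_pos"][5].round(2),"w",round(s["width"],4))
    print("F",F.round(1),"M",s["moment"].round(3),"torque about hub",(s["moment"][2]+d[0]*F[1]-d[1]*F[0]).round(3),"noMz",(d[0]*F[1]-d[1]*F[0]).round(3))
if __name__=="__main__": tq()
E
python3 tq.py
```

```text
t 8.28 pos [ 0.5569 -0.1002  0.2011] th 138.7 rad 0.0502 ang -132.1 tilt [ 0.013 -0.002 -1.   ] j6 -1.03 w 0.0101
F [ 0.3 -0.2 -6.4] M [-0.115 -0.352 -0.021] torque about hub -0.001 noMz 0.02
```

>>> carry_out:
  increments:
    - [[0,0,0,0,0,0,0.6],[0,0.5,0,0,0,-0.1,0.6],[0,0.5,0,0,0,0,0.6],[0,0,0,0,0,0,0.6]]

```text
time: 8.78
tcp_pos: [0.5574, -0.1002, 0.1912]
tcp_rot: [-0.684, -1.811, 1.798]
contact_force: [-0.0, -0.5, -0.3]
width: 0.0345
```

```bash
python3 tq.py
```

```text
t 8.78 pos [ 0.5574 -0.1002  0.1912] th 138.8 rad 0.0498 ang -131.6 tilt [ 0.007  0.005 -1.   ] j6 -1.03 w 0.0345
F [-0.  -0.5 -0.3] M [ 0.004 -0.009  0.044] torque about hub 0.061 noMz 0.017
```

>>> carry_out:
  increments:
    - [[0,0,0,0,0,0,0.9],[0,0,0,0,0,0,1],[0,0,0,0,0,0,1],[0,0,0,0,0,0,1]]

```text
time: 9.28
tcp_pos: [0.5572, -0.1, 0.1914]
tcp_rot: [-0.683, -1.811, 1.798]
contact_force: [-0.9, 0.5, -0.7]
width: 0.0107
```

```bash
python3 tq.py
```

```text
t 9.28 pos [ 0.5572 -0.1     0.1914] th 138.8 rad 0.0497 ang -132.0 tilt [ 0.007  0.005 -1.   ] j6 -1.03 w 0.0107
F [-0.9  0.5 -0.7] M [0.082 0.157 0.024] torque about hub -0.027 noMz -0.051
```

>>> carry_out:
  increments:
    - [[0.44,0.03,-0.02,0,1,0,1],[0.44,0.03,-0.02,0,1,0,1],[0.44,0.03,-0.02,0,1,0,1],[0.44,0.03,-0.02,0,1,0,1],[0.44,0.03,-0.02,0,1,0,1]]

```text
time: 9.9
tcp_pos: [0.5445, -0.0828, 0.19]
tcp_rot: [-0.997, -1.506, 1.494]
contact_force: [-0.9, 0.3, -0.4]
width: 0.0104
```

```bash
python3 tq.py
```

```text
t 9.9 pos [ 0.5445 -0.0828  0.19  ] th 113.0 rad 0.0501 ang -156.7 tilt [ 0.008  0.003 -1.   ] j6 -0.56 w 0.0104
F [-0.9  0.3 -0.4] M [0.025 0.104 0.371] torque about hub 0.338 noMz -0.033
```

>>> carry_out:
  increments:
    - [[0.44,0.03,-0.02,0,1,0,1],[0.44,0.03,-0.02,0,1,0,1],[0.44,0.03,-0.02,0,1,0,1],[0.44,0.03,-0.02,0,1,0,1],[0.44,0.03,-0.02,0,1,0,1]]

```text
time: 10.52
tcp_pos: [0.5402, -0.061, 0.1885]
tcp_rot: [-1.235, -1.18, 1.169]
contact_force: [-0.3, 1.1, -0.3]
width: 0.0107
```

```bash
python3 tq.py
```

```text
t 10.53 pos [ 0.5402 -0.061   0.1885] th 87.3 rad 0.0503 ang 177.7 tilt [ 0.007  0.002 -1.   ] j6 -0.07 w 0.0107
F [-0.3  1.1 -0.3] M [0.021 0.131 0.332] torque about hub 0.279 noMz -0.053
```

>>> carry_out:
  increments:
    - [[0.44,0.03,-0.02,0,1,0,1],[0.44,0.03,-0.02,0,1,0,1],[0.44,0.03,-0.02,0,1,0,1],[0.44,0.03,-0.02,0,1,0,1],[0.44,0.03,-0.02,0,1,0,1]]

```text
time: 11.15
tcp_pos: [0.5458, -0.0394, 0.1871]
tcp_rot: [-1.407, -0.841, 0.83]
contact_force: [-0.7, 0.8, -0.6]
width: 0.0106
```

```bash
python3 tq.py
```

```text
t 11.15 pos [ 0.5458 -0.0394  0.1871] th 61.5 rad 0.0505 ang 152.2 tilt [ 0.007  0.001 -1.   ] j6 0.42 w 0.0106
F [-0.7  0.8 -0.6] M [0.03  0.167 0.335] torque about hub 0.313 noMz -0.022
```

>>> carry_out:
  increments:
    - [[0.44,0.03,-0.02,0,1,0,1],[0.44,0.03,-0.02,0,1,0,1],[0.44,0.03,-0.02,0,1,0,1],[0.44,0.03,-0.02,0,1,0,1],[0.44,0.03,-0.02,0,1,0,1]]

```text
time: 11.78
tcp_pos: [0.5603, -0.0225, 0.1856]
tcp_rot: [-1.517, -0.493, 0.484]
contact_force: [-1.3, -0.3, -0.3]
width: 0.0104
```

```bash
python3 tq.py
```

```text
t 11.78 pos [ 0.5603 -0.0225  0.1856] th 35.7 rad 0.0506 ang 126.7 tilt [ 0.006  0.    -1.   ] j6 0.91 w 0.0104
F [-1.3 -0.3 -0.3] M [-0.05   0.301  0.315] torque about hub 0.378 noMz 0.063
```

>>> carry_out:
  increments:
    - [[0.44,0.03,-0.02,0,1,0,1],[0.44,0.03,-0.02,0,1,0,1],[0.44,0.03,-0.02,0,1,0,1],[0.44,0.03,-0.02,0,1,0,1],[0.44,0.03,-0.02,0,1,0,1]]

```text
time: 12.4
tcp_pos: [0.5807, -0.0135, 0.1842]
tcp_rot: [-1.567, -0.141, 0.132]
contact_force: [-1.4, 0.3, 0.3]
width: 0.0107
```

```bash
python3 tq.py;  python3 - <<'E'
from h import *
a=get("side")
cv2.imwrite("pics/side3c.png",cv2.resize(a["pixels"][240:320,270:410,::-1],None,fx=5,fy=5))
E
```

```text
t 12.4 pos [ 0.5807 -0.0135  0.1842] th 10.0 rad 0.0504 ang 101.2 tilt [ 0.006  0.    -1.   ] j6 1.37 w 0.0107
F [-1.4  0.3  0.3] M [-0.04   0.365  0.277] torque about hub 0.344 noMz 0.068
```

View pics/side3c.png

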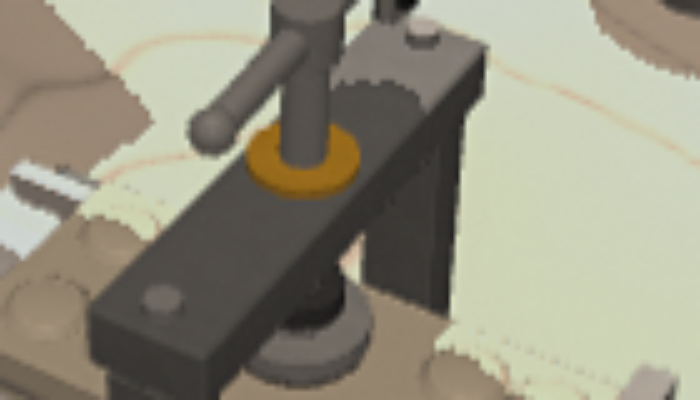

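```bash
cat > gap.py <<'E'
from h import *
a=get("side")
for u in (324,330,336):
    P=cloud(a,[(u,v) for v in range(304,324)]); print(u,[(304+i,int(1000*np.hypot(p[0]-.5905,p[1]+.063)),round(1000*p[2],1)) for i,p in enumerate(P)])
E
python3 gap.py
```

```text
324 [(304, 59, np.float64(132.8)), (305, 60, np.float64(132.0)), (306, 60, np.float64(130.1)), (307, 16, np.float64(85.0)), (308, 17, np.float64(84.0)), (309, 20, np.float64(84.8)), (310, 22, np.float64(85.0)), (311, 23, np.float64(83.4)), (312, 25, np.float64(83.3)), (313, 26, np.float64(81.9)), (314, 26, np.float64(79.7)), (315, 25, np.float64(76.0)), (316, 24, np.float64(73.1)), (317, 16, np.float64(61.7)), (318, 18, np.float64(61.3)), (319, 19, np.float64(60.2)), (320, 20, np.float64(59.4)), (321, 22, np.float64(58.5)), (322, 26, np.float64(60.8)), (323, 28, np.float64(60.0))]
330 [(304, 16, np.float64(94.9)), (305, 14, np.float64(91.0)), (306, 14, np.float64(87.8)), (307, 12, np.float64(84.1)), (308, 14, np.float64(84.0)), (309, 17, np.float64(84.0)), (310, 20, np.float64(85.0)), (311, 22, np.float64(83.7)), (312, 24, np.float64(83.3)), (313, 25, np.float64(82.4)), (314, 25, np.float64(80.3)), (315, 25, np.float64(77.7)), (316, 26, np.float64(76.5)), (317, 24, np.float64(72.5)), (318, 16, np.float64(61.9)), (319, 18, np.float64(61.7)), (320, 20, np.float64(61.1)), (321, 22, np.float64(60.6)), (322, 24, np.float64(60.2)), (323, 27, np.float64(61.0))]
336 [(304, 16, np.float64(90.7)), (305, 13, np.float64(83.8)), (306, 16, np.float64(85.2)), (307, 17, np.float64(84.9)), (308, 19, np.float64(85.4)), (309, 21, np.float64(85.1)), (310, 23, np.float64(84.7)), (311, 25, np.float64(84.3)), (312, 26, np.float64(82.8)), (313, 26, np.float64(81.2)), (314, 24, np.float64(76.9)), (315, 27, np.float64(77.6)), (316, 26, np.float64(73.5)), (317, 17, np.float64(61.0)), (318, 19, np.float64(61.0)), (319, 23, np.float64(62.8)), (320, 22, np.float64(60.1)), (321, 28, np.float64(64.0)), (322, 27, np.float64(60.8)), (323, 29, np.float64(60.5))]
```

>>> carry_out:
  increments:
    - [[0.44,0.03,-0.02,0,1,0,1],[0.44,0.03,-0.02,0,1,0,1],[0.44,0.03,-0.02,0,1,0,1],[0.44,0.03,-0.02,0,1,0,1],[0.44,0.03,-0.02,0,1,0,1]]

```text
time: 13.12
tcp_pos: [0.6022, -0.0142, 0.1828]
tcp_rot: [-1.56, 0.201, -0.208]
contact_force: [-0.8, 0.8, -0.1]
width: 0.0107
```

```bash
python3 tq.py
```

```text
t 13.12 pos [ 0.6022 -0.0142  0.1828] th -14.9 rad 0.0502 ang 76.5 tilt [ 0.005  0.001 -1.   ] j6 1.81 w 0.0107
F [-0.8  0.8 -0.1] M [0.131 0.297 0.228] torque about hub 0.279 noMz 0.051
```

>>> carry_out:
  increments:
    - [[0.44,0.03,-0.02,0,1,0,1],[0.44,0.03,-0.02,0,1,0,1],[0.44,0.03,-0.02,0,1,0,1],[0.44,0.03,-0.02,0,1,0,1],[0.44,0.03,-0.02,0,1,0,1]]

```text
time: 13.75
tcp_pos: [0.6215, -0.0239, 0.1814]
tcp_rot: [-1.497, 0.542, -0.548]
contact_force: [-0.2, 0.7, 0.6]
width: 0.0107
```

>>> carry_out:
  increments:
    - [[0.44,0.03,-0.02,0,1,0,1],[0.44,0.03,-0.02,0,1,0,1],[0.44,0.03,-0.02,0,1,0,1],[0.44,0.03,-0.02,0,1,0,1],[0,0,0,0,-0.5,0,1]]

```text
time: 14.38
tcp_pos: [0.6329, -0.0371, 0.1803]
tcp_rot: [-1.42, 0.778, -0.782]
contact_force: [-2.6, 5.7, 1.6]
width: 0.0106
```

```bash
python3 tq.py; python3 gap.py | sed -n 2p
```

```text
t 14.38 pos [ 0.6329 -0.0371  0.1803] th -57.4 rad 0.0497 ang 31.4 tilt [ 0.005  0.004 -1.   ] j6 2.51 w 0.0106
F [-2.6  5.7  1.6] M [ 0.939  0.483 -0.706] torque about hub -0.395 noMz 0.311
330 [(304, 18, np.float64(96.1)), (305, 16, np.float64(92.2)), (306, 16, np.float64(89.9)), (307, 592, np.float64(621.7)), (308, 12, np.float64(81.8)), (309, 12, np.float64(79.8)), (310, 14, np.float64(78.9)), (311, 18, np.float64(80.6)), (312, 20, np.float64(79.6)), (313, 21, np.float64(78.4)), (314, 25, np.float64(80.1)), (315, 28, np.float64(80.3)), (316, 26, np.float64(76.3)), (317, 25, np.float64(73.5)), (318, 26, np.float64(71.9)), (319, 18, np.float64(61.1)), (320, 20, np.float64(61.2)), (321, 21, np.float64(59.9)), (322, 27, np.float64(62.8)), (323, 28, np.float64(61.5))]
```

>>> carry_out:
  increments:
    - [[0,0,0,0,0,0,0.5],[0,0,0,0,0,0,0.4],[0,-4,0,0,0,0,0.4],[0,-4,0,0,-1,0,0.4],[0,0,0,0,-1,0,0.4]]

```text
time: 15.05
tcp_pos: [0.6319, -0.0378, 0.2626]
tcp_rot: [-1.47, 0.636, -0.641]
contact_force: [0.8, 0.0, -0.7]
width: 0.0512
```

>>> carry_out:
  increments:
    - [[0,0,0,0,-1,0,0.4],[0,0,0,0,-1,0,0.4],[0,0,0,0,-1,0,0.4],[0,0,0,0,-1,0,0.4],[0,0,0,0,-1,0,0.4]]

```text
time: 15.68
tcp_pos: [0.6325, -0.0384, 0.2637]
tcp_rot: [-1.549, 0.282, -0.292]
contact_force: [0.2, 0.6, -0.6]
width: 0.0514
```

>>> carry_out:
  increments:
    - [[0,0,0,0,-1,0,0.4],[0,0,0,0,-1,0,0.4],[0,0,0,0,-1,0,0.4],[0,0,0,0,-1,0,0.4],[0,0,0,0,-1,0,0.4]]

```text
time: 16.3
tcp_pos: [0.6327, -0.039, 0.2642]
tcp_rot: [-1.57, -0.074, 0.061]
contact_force: [-0.8, 0.2, -0.1]
width: 0.0509
```

>>> carry_out:
  increments:
    - [[0,0,0,0,-1,0,0.4],[0,0,0,0,-1,0,0.4],[0,0,0,0,-1,0,0.4],[0,0,0,0,-1,0,0.4],[0,0,0,0,-1,0,0.4]]

```text
time: 16.92
tcp_pos: [0.6329, -0.0395, 0.2646]
tcp_rot: [-1.533, -0.428, 0.414]
contact_force: [0.4, -0.6, 0.8]
width: 0.0513
```

>>> carry_out:
  increments:
    - [[0,0,0,0,-1,0,0.4],[0,0,0,0,-1,0,0.4],[0,0,0,0,-1,0,0.4],[0,0,0,0,-1,0,0.4],[0,0,0,0,-1,0,0.4]]

```text
time: 17.55
tcp_pos: [0.6331, -0.04, 0.265]
tcp_rot: [-1.437, -0.778, 0.765]
contact_force: [0.8, -0.9, 0.5]
width: 0.0513
```

>>> carry_out:
  increments:
    - [[0,0,0,0,-1,0,0.4],[0,0,0,0,-1,0,0.4],[0,0,0,0,-1,0,0.4],[0,0,0,0,-1,0,0.4],[0,0,0,0,-1,0,0.4]]

```text
time: 18.18
tcp_pos: [0.6333, -0.0406, 0.2655]
tcp_rot: [-1.279, -1.12, 1.109]
contact_force: [-0.5, 0.1, -0.5]
width: 0.051
```

>>> carry_out:
  increments:
    - [[0,0,0,0,-1,0,0.4],[0,0,0,0,-1,0,0.4],[0,0,0,0,-1,0,0.4],[0,0,0,0,-1,0,0.4],[0,0,0,0,-1,0,0.4]]

```text
time: 18.8
tcp_pos: [0.6335, -0.0411, 0.2659]
tcp_rot: [-1.054, -1.448, 1.442]
contact_force: [0.1, 0.3, 0.6]
width: 0.0513
```

```bash
python3 go.py .548 -.089 .25 121.4;python3 tq.py
```

```text
t 18.8 pos [ 0.6335 -0.0411  0.2659] theta 108.4 j6 -0.38
shift [-1.83  1.5   9.64] turn [ 0.11 -2.6  -0.11]
t 18.8 pos [ 0.6335 -0.0411  0.2659] th 108.4 rad 0.0482 ang 27.0 tilt [ 0.013 -0.005 -1.   ] j6 -0.38 w 0.0513
F [0.1 0.3 0.6] M [-0.028  0.069  0.036] torque about hub 0.047 noMz 0.011
```

>>> carry_out:
  increments:
    - [[-0.9,0.4,4.8,0,0,0,0.4],[-0.9,0.4,4.8,0,0,0,0.4],[0,0,0,0.1,-0.9,-0.1,0.4],[0,0,0,0,-0.9,0,0.4],[0,0,0,0,-0.8,0,0.4]]

```text
time: 19.42
tcp_pos: [0.5448, -0.0905, 0.2558]
tcp_rot: [-0.893, -1.606, 1.607]
contact_force: [0.3, -0.3, -0.3]
width: 0.051
```

```bash
python3 - <<'E'
from h import *
c=get("wrist"); v,u=np.mgrid[0:480,0:640]; uv=np.c_[u.ravel(),v.ravel()]
P=cloud(c,uv); k=(P[:,2]>.188)&(P[:,2]<.212)&(np.hypot(P[:,0]-.5905,P[:,1]+.063)<.08)
far=P[k]; far=far[np.hypot(far[:,0]-.5905,far[:,1]+.063)>.02]; x=far[:,:2]-far[:,:2].mean(0); w=np.linalg.svd(x,full_matrices=False)[2][0]; print(len(far),np.degrees(np.arctan2(w[1],w[0])),far.mean(0),"line offset of hub mm",1000*np.cross(w,np.array([.5905,-.063])-far[:,:2].mean(0)))
save(c,"wrist1.png")
E
python3 go.py .548 -.089 .180 121.4
```

```text
2615 31.10001500973883 [ 0.56464958 -0.07651789  0.20646691] line offset of hub mm -1.7776903688654608
t 19.48 pos [ 0.5449 -0.0905  0.2558] theta 122.1 j6 -0.72
shift [-0.04  7.58 -0.34] turn [ 0.    0.14 -0.01]<stdin>:4: DeprecationWarning: Arrays of 2-dimensional vectors are deprecated. Use arrays of 3-dimensional vectors instead. (deprecated in NumPy 2.0)
```

View pics/wrist1.png

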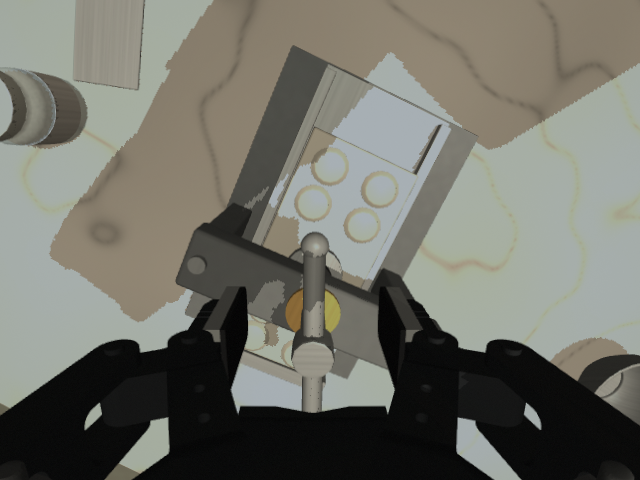

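>>> carry_out:
  increments:
    - [[0,4,-0.2,0,0.1,0,0.4],[0,3.6,-0.1,0,0,0,0.4],[0,0.3,0,0,0,0,0.5],[0,0,0,0,0,0,0.6]]

```text
time: 19.98
tcp_pos: [0.5486, -0.0893, 0.1772]
tcp_rot: [-0.903, -1.602, 1.601]
contact_force: [-0.5, 1.0, 0.2]
width: 0.0341
```

```bash
python3 go.py .548 -.089 .180 121.4
```

```text
t 19.98 pos [ 0.5486 -0.0893  0.1772] theta 121.4 j6 -0.71
shift [ 0.06 -0.28  0.03] turn [ 0.03 -0.   -0.04]
```

Raise 3 mm, close, and swing 25°.

>>> carry_out:
  increments:
    - [[0,-0.3,0,0,0,0,0.8],[0,0,0,0,0,0,1],[0,0,0,0,0,0,1],[0,0,0,0,0,0,1]]

```text
time: 20.48
tcp_pos: [0.5488, -0.0888, 0.1824]
tcp_rot: [-0.903, -1.603, 1.6]
contact_force: [1.2, -0.8, -12.0]
width: 0.0104
```

```bash
python3 tq.py
```

```text
t 20.48 pos [ 0.5488 -0.0888  0.1824] th 121.4 rad 0.0491 ang -148.2 tilt [ 0.005 -0.001 -1.   ] j6 -0.71 w 0.0104
F [  1.2  -0.8 -12. ] M [-0.002 -0.274  0.379] torque about hub 0.443 noMz 0.064
```

>>> carry_out:
  increments:
    - [[0.44,0.03,-0.02,0,1,0,1],[0.44,0.03,-0.02,0,1,0,1],[0.44,0.03,-0.02,0,1,0,1],[0.44,0.03,-0.02,0,1,0,1],[0.44,0.03,-0.02,0,1,0,1]]

```text
time: 21.1
tcp_pos: [0.5414, -0.0684, 0.1809]
tcp_rot: [-1.166, -1.283, 1.281]
contact_force: [0.9, 0.1, -11.1]
width: 0.0098
```

```bash
python3 tq.py
```

```text
t 21.1 pos [ 0.5414 -0.0684  0.1809] th 95.6 rad 0.0494 ang -173.7 tilt [ 0.004 -0.002 -1.   ] j6 -0.22 w 0.0098
F [  0.9   0.1 -11.1] M [-0.035 -0.187  0.335] torque about hub 0.336 noMz 0.001
```

>>> carry_out:
  increments:
    - [[0.44,0.03,-0.02,0,1,0,1],[0.44,0.03,-0.02,0,1,0,1],[0.44,0.03,-0.02,0,1,0,1],[0.44,0.03,-0.02,0,1,0,1],[0.44,0.03,-0.02,0,1,0,1]]

```text
time: 21.72
tcp_pos: [0.5437, -0.0467, 0.1795]
tcp_rot: [-1.36, -0.946, 0.946]
contact_force: [0.6, 0.2, -10.5]
width: 0.0099
```

```bash
python3 tq.py
```

```text
t 21.73 pos [ 0.5437 -0.0467  0.1795] th 69.8 rad 0.0496 ang 160.8 tilt [ 0.002 -0.004 -1.   ] j6 0.27 w 0.0099
F [  0.6   0.2 -10.5] M [-0.105 -0.078  0.358] torque about hub 0.34 noMz -0.018
```

>>> carry_out:
  increments:
    - [[0.44,0.03,-0.02,0,1,0,1],[0.44,0.03,-0.02,0,1,0,1],[0.44,0.03,-0.02,0,1,0,1],[0.44,0.03,-0.02,0,1,0,1],[0.44,0.03,-0.02,0,1,0,1]]

```text
time: 22.35
tcp_pos: [0.5552, -0.0281, 0.1781]
tcp_rot: [-1.491, -0.599, 0.601]
contact_force: [-0.1, -0.2, -9.0]
width: 0.0105
```

```bash
python3 tq.py
```

```text
t 22.35 pos [ 0.5552 -0.0281  0.1781] th 43.9 rad 0.0496 ang 135.3 tilt [ 0.001 -0.004 -1.   ] j6 0.76 w 0.0105
F [-0.1 -0.2 -9. ] M [-0.062  0.045  0.318] torque about hub 0.328 noMz 0.01
```

>>> carry_out:
  increments:
    - [[-0.2,-0.01,-0.01,0,-0.46,0,1],[0,0,0,0,0,0,1]]

```text
time: 22.6
tcp_pos: [0.5544, -0.029, 0.1781]
tcp_rot: [-1.481, -0.63, 0.631]
contact_force: [-1.9, -0.9, -8.5]
width: 0.0105
```

```bash
python3 tq.py; python3 gap.py
```

```text
t 22.6 pos [ 0.5544 -0.029   0.1781] th 46.2 rad 0.0496 ang 136.7 tilt [ 0.001 -0.004 -1.   ] j6 0.71 w 0.0105
F [-1.9 -0.9 -8.5] M [-0.257  0.374  0.072] torque about hub 0.169 noMz 0.097
324 [(304, 60, np.float64(133.9)), (305, 60, np.float64(131.8)), (306, 60, np.float64(129.8)), (307, 15, np.float64(84.2)), (308, 16, np.float64(83.1)), (309, 13, np.float64(76.9)), (310, 13, np.float64(74.9)), (311, 16, np.float64(76.3)), (312, 19, np.float64(77.0)), (313, 19, np.float64(74.2)), (314, 23, np.float64(76.9)), (315, 26, np.float64(77.6)), (316, 26, np.float64(75.0)), (317, 24, np.float64(70.1)), (318, 25, np.float64(68.7)), (319, 26, np.float64(67.9)), (320, 21, np.float64(60.3)), (321, 24, np.float64(61.0)), (322, 26, np.float64(60.4)), (323, 30, np.float64(62.1))]
330 [(304, 13, np.float64(91.7)), (305, 15, np.float64(91.4)), (306, 15, np.float64(89.2)), (307, 15, np.float64(86.6)), (308, 15, np.float64(84.6)), (309, 16, np.float64(83.4)), (310, 11, np.float64(76.3)), (311, 12, np.float64(75.1)), (312, 15, np.float64(75.5)), (313, 18, np.float64(76.0)), (314, 22, np.float64(76.8)), (315, 22, np.float64(75.3)), (316, 26, np.float64(76.1)), (317, 25, np.float64(73.2)), (318, 25, np.float64(71.0)), (319, 25, np.float64(68.2)), (320, 25, np.float64(65.9)), (321, 22, np.float64(60.9)), (322, 24, np.float64(60.4)), (323, 28, np.float64(61.4))]
336 [(304, 16, np.float64(90.0)), (305, 15, np.float64(87.2)), (306, 15, np.float64(84.8)), (307, 16, np.float64(83.8)), (308, 14, np.float64(78.0)), (309, 15, np.float64(76.6)), (310, 15, np.float64(74.5)), (311, 18, np.float64(76.5)), (312, 19, np.float64(75.4)), (313, 22, np.float64(76.5)), (314, 23, np.float64(74.9)), (315, 24, np.float64(74.3)), (316, 28, np.float64(75.5)), (317, 25, np.float64(70.5)), (318, 25, np.float64(68.4)), (319, 24, np.float64(64.8)), (320, 24, np.float64(61.8)), (321, 25, np.float64(61.2)), (322, 27, np.float64(60.5)), (323, 29, np.float64(60.8))]
```

>>> carry_out:
  increments:
    - [[0.44,0.03,-0.02,0,1,0,1],[0.44,0.03,-0.02,0,1,0,1],[0.44,0.03,-0.02,0,1,0,1],[0.44,0.03,-0.02,0,1,0,1],[0.44,0.03,-0.02,0,1,0,1]]

```text
time: 23.28
tcp_pos: [0.5719, -0.0172, 0.1767]
tcp_rot: [-1.557, -0.277, 0.28]
contact_force: [-0.4, 1.1, -8.9]
width: 0.0103
```

```bash
python3 tq.py
```

```text
t 23.27 pos [ 0.5719 -0.0172  0.1767] th 20.3 rad 0.0495 ang 112.0 tilt [-0.001 -0.004 -1.   ] j6 1.19 w 0.0103
F [-0.4  1.1 -8.9] M [0.071 0.129 0.341] torque about hub 0.342 noMz 0.001
```

>>> carry_out:
  increments:
    - [[0.44,0.03,-0.02,0,1,0,1],[0.44,0.03,-0.02,0,1,0,1],[0.44,0.03,-0.02,0,1,0,1]]

```text
time: 23.65
tcp_pos: [0.5848, -0.014, 0.1759]
tcp_rot: [-1.574, -0.063, 0.067]
contact_force: [-1.8, 1.2, -9.6]
width: 0.0104
```

```bash
python3 tq.py
```

```text
t 23.65 pos [ 0.5848 -0.014   0.1759] th 4.7 rad 0.0493 ang 96.6 tilt [-0.002 -0.004 -1.   ] j6 1.47 w 0.0104
F [-1.8  1.2 -9.6] M [0.107 0.12  0.35 ] torque about hub 0.429 noMz 0.079
```

>>> carry_out:
  increments:
    - [[0.44,0.03,-0.02,0,1,0,1],[0.44,0.03,-0.02,0,1,0,1]]

```text
time: 23.9
tcp_pos: [0.5936, -0.0139, 0.1753]
tcp_rot: [-1.574, 0.079, -0.075]
contact_force: [-1.1, 0.7, -7.5]
width: 0.0105
```

```bash
python3 tq.py; python3 gap.py
```

```text
t 23.9 pos [ 0.5936 -0.0139  0.1753] th -5.6 rad 0.0492 ang 86.3 tilt [-0.003 -0.004 -1.   ] j6 1.65 w 0.0105
F [-1.1  0.7 -7.5] M [0.196 0.248 0.309] torque about hub 0.363 noMz 0.054
324 [(304, 60, np.float64(134.5)), (305, 59, np.float64(131.1)), (306, 58, np.float64(128.1)), (307, 16, np.float64(85.4)), (308, 15, np.float64(82.2)), (309, 15, np.float64(79.4)), (310, 12, np.float64(73.7)), (311, 592, np.float64(621.7)), (312, 14, np.float64(71.7)), (313, 17, np.float64(72.0)), (314, 20, np.float64(73.3)), (315, 23, np.float64(73.7)), (316, 23, np.float64(71.9)), (317, 26, np.float64(72.1)), (318, 24, np.float64(68.2)), (319, 25, np.float64(67.0)), (320, 25, np.float64(64.6)), (321, 25, np.float64(61.8)), (322, 26, np.float64(61.1)), (323, 29, np.float64(61.3))]
330 [(304, 10, np.float64(88.8)), (305, 11, np.float64(88.2)), (306, 14, np.float64(88.6)), (307, 16, np.float64(88.2)), (308, 16, np.float64(85.3)), (309, 16, np.float64(83.2)), (310, 15, np.float64(80.1)), (311, 13, np.float64(75.4)), (312, 14, np.float64(74.6)), (313, 16, np.float64(73.8)), (314, 18, np.float64(73.6)), (315, 20, np.float64(73.2)), (316, 24, np.float64(74.4)), (317, 27, np.float64(74.6)), (318, 26, np.float64(71.7)), (319, 26, np.float64(69.8)), (320, 26, np.float64(66.6)), (321, 26, np.float64(64.4)), (322, 25, np.float64(61.4)), (323, 29, np.float64(62.7))]
336 [(304, 14, np.float64(87.3)), (305, 15, np.float64(87.4)), (306, 16, np.float64(85.9)), (307, 15, np.float64(82.4)), (308, 16, np.float64(80.7)), (309, 13, np.float64(73.9)), (310, 14, np.float64(72.8)), (311, 16, np.float64(73.7)), (312, 17, np.float64(72.6)), (313, 19, np.float64(73.1)), (314, 22, np.float64(73.8)), (315, 23, np.float64(73.1)), (316, 25, np.float64(72.6)), (317, 27, np.float64(72.4)), (318, 25, np.float64(67.7)), (319, 25, np.float64(65.6)), (320, 24, np.float64(62.0)), (321, 25, np.float64(60.8)), (322, 29, np.float64(62.3)), (323, 29, np.float64(60.1))]
```

>>> carry_out:
  increments:
    - [[0.44,0.03,-0.02,0,1,0,1],[0.44,0.03,-0.02,0,1,0,1]]

```text
time: 24.2
tcp_pos: [0.6024, -0.0154, 0.1748]
tcp_rot: [-1.564, 0.222, -0.217]
contact_force: [-2.4, 2.4, -8.1]
width: 0.0103
```

```bash
python3 tq.py
```

```text
t 24.2 pos [ 0.6024 -0.0154  0.1748] th -16.0 rad 0.049 ang 76.0 tilt [-0.003 -0.004 -1.   ] j6 1.83 w 0.0103
F [-2.4  2.4 -8.1] M [0.285 0.42  0.305] torque about hub 0.449 noMz 0.144
```

>>> carry_out:
  increments:
    - [[0.44,0.03,-0.02,0,1,0,1],[0.44,0.03,-0.02,0,1,0,1]]

```text
time: 24.45
tcp_pos: [0.6103, -0.0183, 0.1742]
tcp_rot: [-1.545, 0.361, -0.356]
contact_force: [-1.6, 2.0, -8.0]
width: 0.01
```

```bash
python3 tq.py
```

```text
t 24.45 pos [ 0.6103 -0.0183  0.1742] th -26.2 rad 0.0489 ang 66.1 tilt [-0.004 -0.003 -1.   ] j6 2.0 w 0.01
F [-1.6  2.  -8. ] M [0.386 0.397 0.411] torque about hub 0.521 noMz 0.109
```

>>> carry_out:
  increments:
    - [[0.44,0.03,-0.02,0,1,0,1]]

```text
time: 24.58
tcp_pos: [0.6141, -0.0202, 0.174]
tcp_rot: [-1.532, 0.431, -0.425]
contact_force: [-1.6, 2.1, -7.3]
width: 0.0106
```

```bash
python3 tq.py
```

```text
t 24.57 pos [ 0.6141 -0.0202  0.174 ] th -31.2 rad 0.0488 ang 61.1 tilt [-0.005 -0.003 -1.   ] j6 2.08 w 0.0106
F [-1.6  2.1 -7.3] M [0.461 0.335 0.422] torque about hub 0.54 noMz 0.118
```

>>> carry_out:
  increments:
    - [[-0.2,-0.01,-0.01,0,-0.46,0,1],[0,0,0,0,0,0,1]]

```text
time: 24.82
tcp_pos: [0.6127, -0.0195, 0.1741]
tcp_rot: [-1.539, 0.393, -0.389]
contact_force: [1.1, 2.2, -10.0]
width: 0.0102
```

```bash
python3 tq.py; python3 gap.py|sed -n 2p
```

```text
t 24.82 pos [ 0.6127 -0.0195  0.1741] th -28.6 rad 0.0488 ang 63.0 tilt [-0.004 -0.003 -1.   ] j6 2.04 w 0.0102
F [  1.1   2.2 -10. ] M [ 0.284 -0.148  0.13 ] torque about hub 0.133 noMz 0.002
330 [(304, 7, np.float64(86.8)), (305, 10, np.float64(87.3)), (306, 15, np.float64(89.1)), (307, 16, np.float64(87.9)), (308, 17, np.float64(86.3)), (309, 15, np.float64(82.5)), (310, 16, np.float64(81.0)), (311, 15, np.float64(77.5)), (312, 14, np.float64(74.0)), (313, 15, np.float64(72.9)), (314, 18, np.float64(73.6)), (315, 18, np.float64(71.4)), (316, 24, np.float64(74.4)), (317, 25, np.float64(73.5)), (318, 26, np.float64(71.8)), (319, 25, np.float64(68.4)), (320, 26, np.float64(66.8)), (321, 26, np.float64(64.7)), (322, 25, np.float64(61.0)), (323, 27, np.float64(60.6))]
```

>>> carry_out:
  increments:
    - [[0.4,0.03,-0.02,0,0.9,0,1]]

```text
time: 25.0
tcp_pos: [0.6155, -0.0211, 0.1739]
tcp_rot: [-1.526, 0.456, -0.45]
contact_force: [-1.2, 3.3, -5.9]
width: 0.0101
```

```bash
python3 tq.py; for i in 1 2 3; do python3 -c "
from h import *
get('side')"; python3 tq.py|tail -1; done
```

```text
t 25.0 pos [ 0.6155 -0.0211  0.1739] th -33.1 rad 0.0488 ang 59.2 tilt [-0.005 -0.002 -1.   ] j6 2.12 w 0.0101
F [-1.2  3.3 -5.9] M [0.704 0.438 0.447] torque about hub 0.579 noMz 0.132
F [-1.6  3.4 -5.3] M [0.745 0.402 0.228] torque about hub 0.383 noMz 0.156
F [-1.5  2.7 -8.4] M [0.604 0.25  0.194] torque about hub 0.324 noMz 0.13
F [-0.1  3.6 -8.1] M [0.728 0.287 0.149] torque about hub 0.243 noMz 0.095
```

>>> carry_out:
  increments:
    - [[0,0,0,0,0,0,0.6],[0,0,0,0,0,0,0.4],[0,0,0,0,0,0,0.3],[0,-4,0,0,0,0,0.3],[0,-5,0,0,0,0,0.3]]

```text
time: 25.78
tcp_pos: [0.615, -0.0216, 0.2648]
tcp_rot: [-1.529, 0.453, -0.445]
contact_force: [0.8, -0.3, 0.4]
width: 0.0598
```

>>> carry_out:
  increments:
    - [[0,-4,0,0,0,0,0.3],[0,0,0,0,0,0,0.3],[0,0,0,0,0,0,0.3]]

```text
time: 26.15
tcp_pos: [0.6164, -0.0217, 0.3099]
tcp_rot: [-1.528, 0.447, -0.45]
contact_force: [1.0, -0.4, -0.8]
width: 0.0594
```

```bash
python3 tq.py; python3 - <<'E'
from h import *
a=get("side")
cv2.imwrite("pics/side4c.png",cv2.resize(a["pixels"][200:400,180:440,::-1],None,fx=2.5,fy=2.5))
uv=np.array([(u,v) for v in range(225,300) for u in range(280,390)]); P=cloud(a,uv)
k=(P[:,2]>.18)&(P[:,2]<.215)&(np.hypot(P[:,0]-.5905,P[:,1]+.063)<.08)&(np.hypot(P[:,0]-.5905,P[:,1]+.063)>.02)
x=P[k][:,:2]; w=np.linalg.svd(x-x.mean(0),full_matrices=False)[2][0]; print(k.sum(),"bar angle",np.degrees(np.arctan2(w[1],w[0]))%180)
E
```

```text
t 26.15 pos [ 0.6164 -0.0217  0.3099] th -32.8 rad 0.0487 ang 57.9 tilt [ 0.001 -0.004 -1.   ] j6 2.11 w 0.0594
F [ 1.  -0.4 -0.8] M [-0.018  0.075 -0.001] torque about hub -0.052 noMz -0.051
449 bar angle 57.88518421764566
```

View pics/side4c.png

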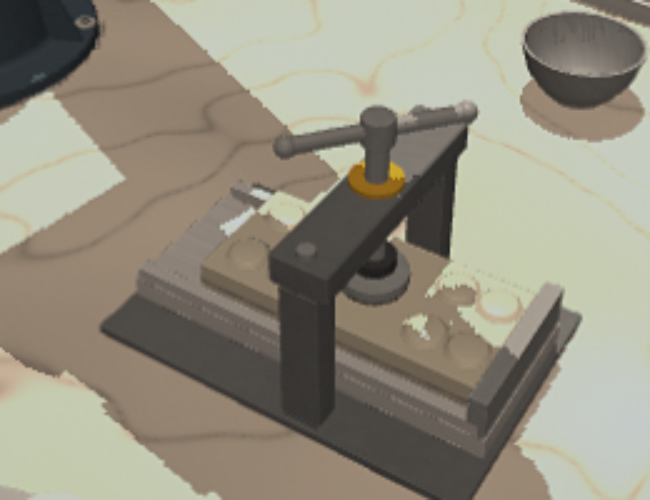

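```bash
python3 -c "
from plant import r
print(r.finish_job())"
```

```text
the job is handed in; nothing more can be done
None
```

I slid the mould home against the back stop, wound the handle down about 350° in two grips (one per bar end), let go, and handed the job in at about 26 s. No verdict was reported, so the clamping force is my estimate: about 60–70 N.

- **Mould:** the push force rose from about 7 N to 32 N when it met the stop. The last side picture shows it still there, with the pad resting on it.
- **Handle torque:** it ran free at about 0.34 N m (readings 0.28–0.43). It then rose to 0.45, 0.52, 0.54 and finally 0.58 N m. That rise puts the pad force at about 65–75 N.
- **Turn after touch:** the handle went about 27° past the point where the pad stopped going down, which gives about 60 N.
- **Check that disagreed:** the reading after a slight turn back was 0.13 N m clamped and 0.17 N m free, so it showed no rise. I relied on the forward readings, the turn angle and the pad's height in the depth images instead.
- **After release:** the bar stayed where I left it, at 58°. The fingers were open and well above the handle, with only noise-level force on the tool.
- **Bowl, jar and spatula:** the arm stayed clear of all three. I saw them in passing in the pictures but did not measure their positions at the end.

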